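Lock the nested tart tins into their keeper with the sprung bar

ROBOT

A 7-joint arm with a two-finger parallel gripper is mounted at the origin on the work surface. World frame = base frame: x ahead of the robot, y to its left, z up, the work surface at z = 0. Lengths are in m, angles in rad, forces in N, time in s.
With the tool pointing down it reaches from about 0.35 to 0.9 m from the base axis. Payload 8.1 kg.
Tool frame: the origin (TCP) lies at the very end of the fingers, on their centre line; the grasp point (between the pads) lies 19 mm behind it (grasp_offset is the distance from the TCP to the grasp point, in m); z points along the fingers, y is the line along which they close (so a half turn about z gives the same grasp; the last joint's range is limited). The gripper opens to 92 mm and grips with 3 to 60 N. Pads are 19 mm wide; open, the fingers measure 130 mm over their backs; the gripper's body (75 mm by 190 mm) begins 47 mm behind the grasp point.
Start: joints at [-1.427, 0.434, 0.025, 1.573, -0.012, 1.134, -0.075], TCP at [0.153, 0.606, 0.227] pointing down, gripper open.
Joint ranges: [-2.62, 2.62], [-0.44, 2.09], [-1.27, 1.32], [0.08, 2.57], [-1.32, 4.46], [0.12, 2], [-2.74, 2.74]. Speed limits (rad/s): [2.22, 2.22, 3.01, 3.01, 3.14, 3.14, 3.14].

INTERFACE

Orientations are given as a rotation vector (axis times angle).
In Python, from cell import observe, get_image, camera_params, sign_off, silhouettes, grasp_offset gives the robot as it stands. The module is installed in compiled form; this text tells all that it offers.
- The arm moves only by the tool jog_arm, never from a script. Its argument "motion" is a list that holds one entry, the list of rows, each a list of 7 numbers: the shift along the tool's x, y, z in m, then the turn, a rotation vector about the tool's x, y, z in rad, then the closure, from -1 (fully open) to 1 (shut), so that 0 is half open. In form: [[[dx, dy, dz, wx, wy, wz, hand], ...]]. A call has 1 to 10 rows; each row is the pose to reach, as a shift and turn from the pose commanded when the call began, along the tool's axes at that moment; what a row does not reach only later rows make up. A row lasts 1/12 s, in which the tool goes at most 41.7 mm and 7.16 degrees, less where a joint would pass 70% of its speed; a pose out of reach is approached as far as the arm can. A call with a gripper value outside its range is refused whole. The fingers move at their own pace and stop on an object; "force" is the grip in N (left out, the last holds). Time passes only in rows, so rows that repeat a pose let the fingers close. It gives the time, the measured TCP pose, the force, the opening and the grip force at its end, in the units of the state.
- observe(): the state, without advancing time (a new reading comes with each control period).
- get_image(name): name is "scene" or "top" or "wrist"; returns the picture (480x640x3 uint8, red, green, blue); there is no depth.
- camera_params(name): a dict with "vertical_fov" (degrees; the focal length in pixels is half the picture's height over the tangent of half this angle, whatever the lens; pixels are square), "cx", "cy" (the principal point, pixels), "T" (4x4, takes a point from camera to world coordinates). Camera axes: x right, y down, z forward; pixel columns grow to the right and rows downward; lengths in m; the calibration is good to about 2 mm. The wrist camera is an equidistant fisheye: a pixel r from the principal point sees the ray r / f radians off the axis. A picture is of the moment at which its call begins: read the wrist's pose just before it. camera_params takes no time and is no camera call; for the wrist camera it gives the pose at the moment of the call.
- sign_off(): hands the job in; it is judged then, once.
Trained networks look in the newest picture that a camera, given by its name, has taken for a name from the list of things; names that differ only in an ending like _2 or _b are one class to them, and where a whole thing is asked for, a point or a joint stands for the part that bears it (a point fixed in the world has none). Each returns a list of dicts, best first, with "p" (0 to 1); they miss things now and then, are a little off and sometimes report something else, mostly with a low value. They report only what shows in the picture. A call takes as long as a camera call. They do not tell look-alikes from the thing itself.
- silhouettes(query, camera): "mask" (480x640 bool, what is visible of it) and "pixel" ([column, row] in pixels, amid what is visible of it).
The state is a dict: "clock": time; "joints": joint angles; "dq": joint speeds; "joint_efforts": joint torques, N m; "position": TCP position; "ee_rot": TCP orientation; "force": force on the tool from outside, world axes, zero at the start; "ft_torque": the same for the moment, N m; "width": opening from 0.0 (shut) to 1.0 (fully open); "gripper_force": force on a finger pad.
Only numpy, scipy, OpenCV 4.12 (cv2) and the standard library are available. Lean on these libraries where they do the work, as an engineer would, in place of code of your own. Each camera call takes 0.05 s, during which the arm holds its last target. There are 200 camera calls.

TASK

Put the two nested tart tins, still nested, upright on the middle of the metal keeper's tray between its two cheeks and let go of them. Then squeeze the sprung bar by its two finger tabs, bring it tabs-up between the cheeks and let it spring out so that each end sits well inside its recess, locking the tins in. Leave everything else on the worktop where it is.

Things in the scene. Friction and masses are not known exactly. Their poses are not given: they have to be found in the camera images.
- keeper: Aluminium tin keeper, fixed (place and yaw vary). Tray 108 (x) x 216 (y) x 10 mm thick, an upright cheek at each y end: 80 mm wide (x), 21 thick, top at z 92 mm, flat inner faces at y = +87 and -87 (174 apart). One recess in each inner face. Along x = +50 and -50 a lip 4 mm thick, top at z 18; else open on these sides and above. Origin: centre of underside, on the worktop; z up.
- tray (a point): Centre of the keeper's tray, on its upper surface (10 mm above the worktop), where the tins go; axes as the keeper.
- recess_l (a point): Centre of the mouth of the recess in the keeper's +y cheek, in the plane of the inner face, 62 mm above the worktop. Each recess is blind, 28 mm wide (keeper x -14 to 14), 17 mm high (z 53.5 to 70.5 mm), 9 mm deep, closed above and below.
- recess_r (a point): The same in the keeper's -y cheek.
- bar: Steel sprung bar, about 220 g, lying loose, tabs up; runs along its own y, ends alike (either fits either recess). Two halves telescope along y; each has a block 28 (x) x 63 (y) x 20 mm high and on its inner end an upright finger tab, z 20 to 52 mm, 26 wide (x), 8 thick (y). Tabs' outer faces 64 mm apart unsqueezed. Origin: underside of the -y half, the middle of the unsqueezed bar; z up.
- bar_end_a (a point): Nose of the bar's -y end, on its axis, 10 mm above the underside. Each end is a tongue 22 mm wide (x), 10 high, round-nosed, projecting 14 mm from its block. Noses 194 mm apart unsqueezed. The middle of the bar is the midpoint of ends a and b.
- bar_end_b (a point): Nose of the bar's +y end, the same.
- bar_half (a joint): How far the bar is squeezed, m: 0 free (194 mm long, 64 mm over the tabs) to 0.032 at its stop (162 mm long, 32 mm over the tabs); both shorten alike. The spring pushes with 6 N when free, 15 N at the stop; a grip of 30 N or more holds it at the stop. About 0.002 when seated in both recesses (192 mm between their floors).
- tin: Outer tart tin of the nested pair: round, open-topped, fluted steel, 100 g; 64 mm across at its rim (the top 4 mm), 48 mm across its base, 26 mm high, floor 4 mm thick. Origin: centre of its underside; z up. Its yaw means nothing to the task.
- tin_in: Inner tart tin, standing loose inside the outer one on its floor: 53 mm across the rim, 37 mm across the base, 26 mm high, 60 g, its rim 4 mm above the outer one's. Origin: centre of its underside; z up. Not to be taken out; lifting the outer tin by its rim carries both.
- ramekin: Bystander: small white bowl, 70 mm across, 42 mm high, 10 to 18 mm from the tins' rim on one side, any direction. Origin: centre of its underside.
- brush: Bystander: pastry brush lying on the worktop, 180 mm long along its y (y = -98 to 83 mm), 36 mm wide, 16 mm high, beside the bar and nearly parallel to it, about 30 mm from its side. Origin: on the worktop, near its middle.
- butter_dish: Bystander: lidded white butter dish, 85 (x) x 140 (y) mm, 70 mm high. Origin: centre of its underside.
- jar: Bystander: glass jar, 80 mm across, 130 mm high. Origin: centre of its underside.
- mug: Bystander: mug, 80 mm across with a handle to +y, 90 mm high. Origin: centre of its underside.
- mill: Bystander: wooden pepper mill, 56 mm across, 142 mm high, easily tipped, between the robot and the task's things. Origin: centre of its underside.
There are look-alikes about, which are no part of the job. Of the things that look like the bar, take the one that is farthest to the robot's left at the start.

How it is judged:
By the outcome, as a careful person would: the job done as asked, in the order asked, and still so for the second after the job is handed in, with the robot touching nothing.
It also fails if it takes over 67 s, if anything falls off the work surface, if the arm or the gripper's body presses on something with over 40 N, if the wrist force passes 120 N, or if a joint passes its speed limit or range.

## Working session

There is one attempt and no reset: what is moved stays moved. The work goes in short steps, Python scripts to look and compute and a tool call to move; the robot and the scene stay as the last step left them, time stands still between calls to the robot, and variables do not carry over. Pictures are saved under pics/ and viewed, at most 13 in all, crops included, and the job is handed in when it is done.

Besides the shell and the picture viewer there is one more tool, called by a JSON object that holds its "method" and its "body". jog_arm: Moves the arm, as the interface text tells. Its arguments: {"type":"object","properties":{"motion":{"type":"array"},"force":{"type":"number"}},"required":["motion"]}

```bash
mkdir -p pics
cat > h.py <<'E'
import numpy as np, cv2
from scipy.spatial.transform import Rotation as R
from cell import *
def ray(cam,px,P=None):
    P=P or camera_params(cam); f=240/np.tan(np.radians(P["vertical_fov"]/2))
    d=np.array([px[0]-P["cx"],px[1]-P["cy"]],float)
    if cam=="wrist":
        r=np.hypot(*d); t=r/f; v=np.array([*(d/max(r,1e-9)*np.sin(t)),np.cos(t)])
    else: v=np.array([d[0]/f,d[1]/f,1])
    T=np.array(P["T"]); return T[:3,3],T[:3,:3]@v
def at_z(cam,px,z,P=None):
    o,v=ray(cam,px,P); return o+v*(z-o[2])/v[2]
def proj(cam,p,P=None):
    P=P or camera_params(cam); f=240/np.tan(np.radians(P["vertical_fov"]/2))
    T=np.array(P["T"]); q=T[:3,:3].T@(np.array(p)-T[:3,3])
    if cam=="wrist":
        r=np.hypot(q[0],q[1]); t=np.arctan2(r,q[2]); return np.array([P["cx"],P["cy"]])+f*t*q[:2]/max(r,1e-9)
    return np.array([P["cx"],P["cy"]])+f*q[:2]/q[2]
def save(n,im): cv2.imwrite("pics/"+n,im[:,:,::-1])
E
python3 - <<'E'
from h import *
for c in["top","scene"]:
    P=camera_params(c);print(c,P["vertical_fov"],P["cx"],P["cy"],np.round(P["T"],3).tolist())
    save(c+"0.png",get_image(c))
    for q in["keeper","bar","tin","tin_in","ramekin","brush","butter_dish","jar","mug","mill"]:
        for s in silhouettes(q,c)[:5]:
            r=cv2.minAreaRect(np.argwhere(s["mask"])[:,::-1].astype(np.float32))
            print(c,q,round(s["p"],2),np.round(s["pixel"]),s["mask"].sum(),np.round(at_z(c,s["pixel"],0.02),3),np.round(np.concatenate([r[0],r[1],[r[2]]])))
s=observe();print(s)
E
```

```text
top 54.49385214914366 309.5639451988104 238.0597175078959 [[-0.001, -0.985, 0.174, 0.378], [-1.0, 0.005, 0.023, -0.02], [-0.023, -0.174, -0.984, 0.985], [0.0, 0.0, 0.0, 1.0]]
top keeper 0.82 [333. 214.] 5444 [ 0.6   -0.048  0.02 ] [336. 209.  54. 110.  78.]
top bar 0.81 [148. 301.] 1201 [0.418 0.337 0.02 ] [150. 300.  17.  93.  75.]
top bar 0.77 [195. 382.] 1276 [0.256 0.233 0.02 ] [191. 382.  15.  96.  72.]
top bar 0.76 [409. 354.] 1234 [ 0.311 -0.196  0.02 ] [409. 355.  96.  17.  88.]
top tin 0.6 [459. 292.] 211 [ 0.435 -0.303  0.02 ] [470. 288.  29.  31.  90.]
top tin_in 0.6 [469. 287.] 538 [ 0.445 -0.325  0.02 ] [471. 287.  26.  25.  18.]
top tin_in 0.3 [456. 286.] 121 [ 0.447 -0.299  0.02 ] [469. 287.  30.  26.  84.]
top ramekin 0.62 [490. 247.] 941 [ 0.528 -0.372  0.02 ] [489. 250.  34.  33.  27.]
top ramekin 0.21 [460. 279.] 102 [ 0.463 -0.306  0.02 ] [465. 285.  20.  29.  10.]
top ramekin 0.16 [442. 135.] 2052 [ 0.775 -0.286  0.02 ] [442. 134.  40.  62.  37.]
top brush 0.73 [136. 270.] 1149 [0.482 0.367 0.02 ] [145. 271.  17.  87.  74.]
top butter_dish 0.63 [291. 132.] 2427 [
[... 1745 characters left out ...]
.  87.]
{'clock': 1.1, 'joints': array([-1.42660895,  0.4344962 ,  0.02498478,  1.57321152, -0.01163741,
        1.1340038 , -0.07511364]), 'dq': array([ 0.00029475, -0.00029109,  0.00087264, -0.00061526, -0.00102307,
       -0.00097711, -0.00112169]), 'joint_efforts': array([ 1.35897597e-03, -6.67691517e+01,  9.84645858e-01, -3.14802790e+01,
       -6.05538231e-02,  3.30103270e-02,  5.24326865e-06]), 'position': array([0.15268806, 0.60606648, 0.22673955]), 'ee_rot': array([-3.86823298e-01, -3.11765970e+00, -4.31462804e-05]), 'force': array([-0.05915157,  0.66032757, -0.04313241]), 'ft_torque': array([ 0.00043609, -0.01602368,  0.0275742 ]), 'gripper_force': 0.0, 'width': 0.9995954796661939}
```

View pics/top0.png

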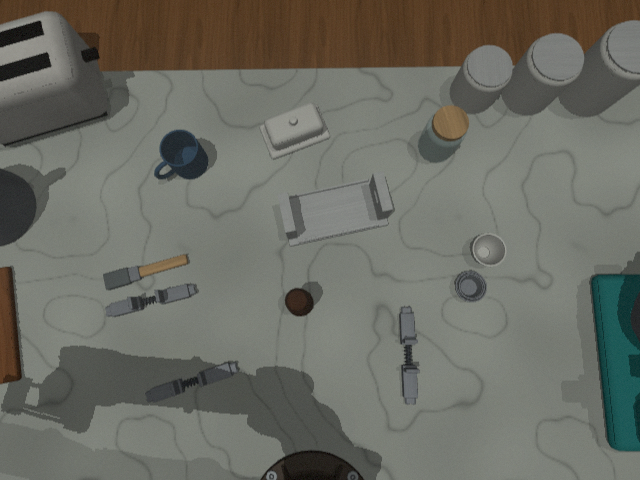

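View pics/scene0.png

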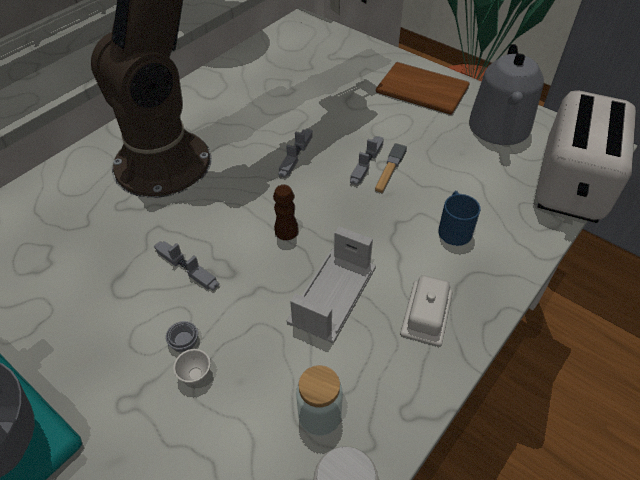

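The top view shows three bars: (148,301), y≈0.34; (195,382), y≈0.23; and (409,354), y≈-0.20. The robot's left is +y, so the one at (148,301) next to the brush is meant. The tins are at (470,287) with the ramekin at (490,250), the keeper is at (336,210) and the mill at (299,302). I'll confirm the bar in a crop and fit poses to the masks.

```bash
cat >> h.py <<'E'
def box(x0,x1,y0,y1,z0,z1): return np.array([[x,y,z] for x in(x0,x1) for y in(y0,y1) for z in(z0,z1)])/1e3
KEEP=[box(-54,54,-108,108,0,10),box(-40,40,87,108,0,92),box(-40,40,-108,-87,0,92),box(-52,-48,-108,108,0,18),box(48,52,-108,108,0,18)]
BAR=[b for s in(1,-1) for b in(box(-14,14,*sorted((s*20,s*83)),0,20),box(-11,11,*sorted((s*83,s*97)),5,15),box(-13,13,*sorted((s*24,s*32)),20,52))]+[box(-6,6,-20,20,4,16)]
def render(B,x,cam,P,z=0.):
    m=np.zeros((480,640),np.uint8); c,s=np.cos(x[2]),np.sin(x[2])
    for b in B:
        w=b@np.array([[c,s,0],[-s,c,0],[0,0,1]])+[x[0],x[1],z]
        h=cv2.convexHull(np.array([proj(cam,p,P) for p in w],np.float32))
        cv2.fillConvexPoly(m,np.round(h*16).astype(np.int32),1,shift=4)
    return m>0
def fit(B,x0,views,z=0.):
    from scipy.optimize import minimize
    def cost(x): return -np.mean([(r&m).sum()/(r|m).sum() for c,P,m in views for r in[render(B,x,c,P,z)]])
    best=None
    for d in(0,.15,-.15):
        r=minimize(cost,np.array(x0)+[0,0,d],method="Nelder-Mead",options=dict(initial_simplex=np.array(x0)+[0,0,d]+np.array([[0,0,0],[.012,0,0],[0,.012,0],[0,0,.1]]),xatol=2e-4,fatol=1e-4,maxiter=150))
        if best is None or r.fun<best.fun: best=r
    return np.round(best.x,4),round(-best.fun,3)
E
python3 - <<'E'
from h import *
im={c:get_image(c) for c in("top","scene")}
save("crop1.png",cv2.resize(im["top"][240:420,90:270],None,fx=3.3,fy=3.3,interpolation=cv2.INTER_CUBIC))
P={c:camera_params(c) for c in im}
def near(q,c,p): return min(silhouettes(q,c),key=lambda s:np.linalg.norm(at_z(c,s["pixel"],.02)[:2]-p))["mask"]
for q,B,x0 in(("keeper",KEEP,(.6,-.05,.2)),("bar",BAR,(.42,.335,.2))):
    V=[(c,P[c],near(q,c,x0[:2])) for c in im]
    print(q,fit(B,x0,V),[fit(B,x0,[v]) for v in V])
for c in im:
    for q,z,p in(("tin_in",.03,(.44,-.31)),("ramekin",.042,(.52,-.36)),("mill",.071,(.4,.03)),("brush",.016,(.47,.36))):
        m=near(q,c,p); (u,_,_)=cv2.minAreaRect(np.argwhere(m)[:,::-1].astype(np.float32)); print(c,q,np.round(at_z(c,u,z),3))
E
```

```text
keeper (array([ 0.6089, -0.0475,  0.216 ]), np.float64(0.971)) [(array([ 0.6097, -0.048 ,  0.2121]), np.float64(0.981)), (array([ 0.6079, -0.0475,  0.2103]), np.float64(0.968))]
bar (array([0.4195, 0.3371, 0.2756]), np.float64(0.799)) [(array([0.4208, 0.3349, 0.235 ]), np.float64(0.806)), (array([0.4194, 0.3374, 0.2848]), np.float64(0.814))]
top tin_in [ 0.446 -0.325  0.03 ]Traceback (most recent call last):
  File "<stdin>", line 11, in <module>
  File "<stdin>", line 5, in near
ValueError: min() iterable argument is empty
```

View pics/crop1.png

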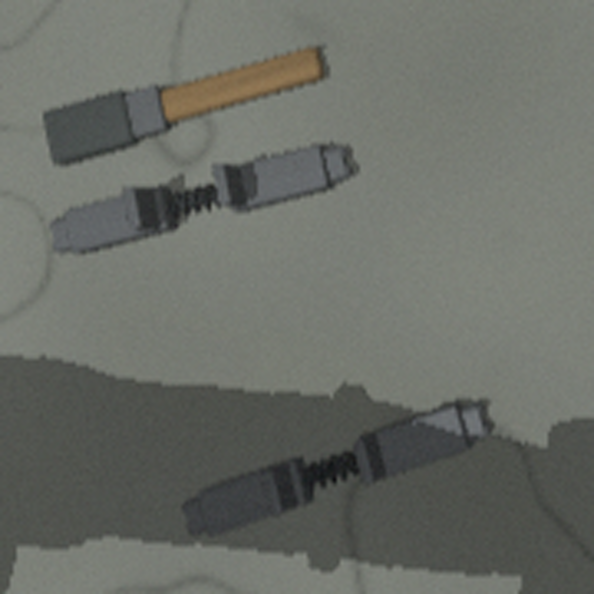

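The crop shows the target bar at its upper left, directly below the brush, with two tabs, a spring and tongues. It is the leftmost bar, so it is the one meant. Next I set off toward the tins.

{"method": "jog_arm", "body": {"motion": [[[-0.314,-0.2365,-0.033,0,0,0.314,-1],[-0.314,-0.2365,-0.033,0,0,0.314,-1],[-0.314,-0.2365,-0.033,0,0,0.314,-1],[-0.314,-0.2365,-0.033,0,0,0.314,-1],[-0.314,-0.2365,-0.033,0,0,0.314,-1],[-0.314,-0.2365,-0.033,0,0,0.314,-1],[-0.314,-0.2365,-0.033,0,0,0.314,-1],[-0.314,-0.2365,-0.033,0,0,0.314,-1],[-0.314,-0.2365,-0.033,0,0,0.314,-1],[-0.314,-0.2365,-0.033,0,0,0.314,-1]]], "force": 20}}

```text
clock: 2.33
position: [0.4028, 0.2951, 0.2606]
ee_rot: [0.877, 3.014, 0.0]
force: [0.2, -0.1, -0.5]
width: 1.001
gripper_force: 0.0
```

```bash
cat >> h.py <<'E'
def to(p,a=None):
    """shift in tool axes & wz to bring TCP to world p with closing line at angle a (deg, mod 180), tool straight down"""
    s=observe(); r=R.from_rotvec(s["ee_rot"]); m=r.as_matrix()
    y=np.degrees(np.arctan2(m[1,1],m[0,1])); d=0
    w=np.zeros(3)
    if a is not None:
        d=(a-y+90)%180-90; t=np.radians(y+d); Y=np.array([np.cos(t),np.sin(t),0]); Z=np.array([0,0,-1.])
        w=R.from_matrix(m.T@np.c_[np.cross(Y,Z),Y,Z]).as_rotvec()
    print("t",round(float(s["clock"]),2),"pos",np.round(s["position"],4),"yaw",round(y,2),"-> shift",np.round(m.T@(np.array(p)-s["position"]),4),"turn",np.round(w,3))
E
python3 - <<'E'
from h import *
s=observe();print(s["joints"])
P=camera_params("wrist");T=np.array(P["T"]);m=R.from_rotvec(s["ee_rot"]).as_matrix()
print(P["vertical_fov"],"cam in tool",np.round(m.T@(T[:3,3]-s["position"]),3),np.round(m.T@T[:3,:3],2).tolist())
to([.43,-.325,.22],58)
E
```

```text
[-0.95514718  0.19563499  0.25730806  1.83938464 -0.05329334  1.11211944
  0.32528661]
65.70646984690485 cam in tool [ 0.084 -0.    -0.157] [[0.0, -0.95, -0.31], [1.0, 0.0, 0.0], [0.0, -0.31, 0.95]]
t 2.33 pos [0.4028 0.2951 0.2606] yaw 57.54 -> shift [-0.3556 -0.5087  0.041 ] turn [ 0.001  0.002 -0.008]
```

{"method": "jog_arm", "body": {"motion": [[[-0.21,-0.3,0,0,0,0,-1],[-0.21,-0.3,0,0,0,0,-1],[-0.21,-0.3,0,0,0,0,-1],[-0.21,-0.3,0,0,0,0,-1],[-0.21,-0.3,0,0,0,0,-1],[-0.21,-0.3,0,0,0,0,-1],[-0.21,-0.3,0,0,0,0,-1],[-0.21,-0.3,0,0,0,0,-1],[-0.21,-0.3,0,0,0,0,-1]]]}}

```text
clock: 3.08
position: [0.4172, -0.0689, 0.2602]
ee_rot: [0.872, 3.017, 0.001]
force: [1.2, 0.0, 1.6]
width: 1.002
gripper_force: 0.0
```

{"method": "jog_arm", "body": {"motion": [[[-0.147,-0.21,0.06,0,0,0,-1],[-0.147,-0.21,0.06,0,0,0,-1],[-0.147,-0.21,0.06,0,0,0,-1],[-0.147,-0.21,0.06,0,0,0,-1],[-0.147,-0.21,0.06,0,0,0,-1],[-0.147,-0.21,0.06,0,0,0,-1],[-0.147,-0.21,0.06,0,0,0,-1],[-0.147,-0.21,0.06,0,0,0,-1],[-0.147,-0.21,0.06,0,0,0,-1]]]}}

```text
clock: 3.83
position: [0.4299, -0.3223, 0.1994]
ee_rot: [-0.872, -3.017, 0.0]
force: [-0.1, 0.7, 0.0]
width: 0.999
gripper_force: 0.0
```

Run:
```python
from h import *
im=get_image("wrist"); P=camera_params("wrist"); save("w1.png",im)
for q,z in(("tin",.024),("tin_in",.030),("ramekin",.042)):
    for s in silhouettes(q,"wrist")[:3]:
        c,_,_=cv2.minAreaRect(np.argwhere(s["mask"])[:,::-1].astype(np.float32)); 
        pts=cv2.findContours(s["mask"].astype(np.uint8),0,1)[0]; pts=max(pts,key=len)[:,0]
        w=np.array([at_z("wrist",p,z,P)[:2] for p in pts],np.float32)
        cc,r=cv2.minEnclosingCircle(w)
        print(q,round(s["p"],2),np.round(c),s["mask"].sum(),np.round(at_z("wrist",c,z,P),4),np.round(cc,4),round(r,4))
to([.446,-.325,.1],58)
```

```text
tin 0.81 [327. 226.] 1055 [ 0.4459 -0.3239  0.024 ] [ 0.4468 -0.3246] 0.0326
tin 0.52 [628. 302.] 575 [ 0.7522 -0.0291  0.024 ] [ 0.7682 -0.0185] 0.0368
tin_in 0.71 [327. 228.] 2507 [ 0.446  -0.3241  0.03  ] [ 0.4466 -0.3245] 0.0272
tin_in 0.31 [327. 226.] 1051 [ 0.444  -0.3228  0.03  ] [ 0.4448 -0.3232] 0.0321
ramekin 0.76 [335. 311.] 3412 [ 0.5174 -0.3596  0.042 ] [ 0.5177 -0.3595] 0.0357
t 4.03 pos [ 0.431  -0.3202  0.2   ] yaw 58.0 -> shift [-0.0152  0.0037  0.1   ] turn [ 0.001  0.    -0.   ]
```

View pics/w1.png

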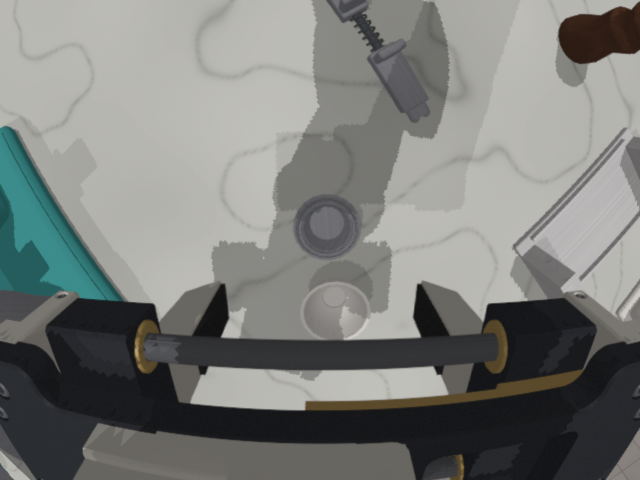

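The wrist picture shows the tins at (327,226) and the ramekin at (335,311), clear of both fingers' paths. I go down and grip.

{"method": "jog_arm", "body": {"motion": [[[-0.0152,0.0046,0.04,0,0,0,-1],[-0.0152,0.0046,0.08,0,0,0,-1],[-0.0152,0.0046,0.12,0,0,0,-1],[-0.0152,0.0046,0.155,0,0,0,-1],[-0.0152,0.0046,0.175,0,0,0,-1],[-0.0152,0.0046,0.188,0,0,0,-1],[-0.0152,0.0046,0.188,0,0,0,-1],[-0.0152,0.0046,0.188,0,0,0,1],[-0.0152,0.0046,0.188,0,0,0,1],[-0.0152,0.0046,0.188,0,0,0,1]]], "force": 20}}

```text
clock: 4.87
position: [0.4468, -0.3261, 0.0132]
ee_rot: [0.868, 3.017, -0.001]
force: [0.3, 0.3, -0.1]
width: 0.834
gripper_force: 0.0
```

{"method": "jog_arm", "body": {"motion": [[[0,0,0,0,0,0,1],[0,0,0,0,0,0,1],[0,0,0,0,0,0,1],[0,0,0,0,0,0,1]]]}}

```text
clock: 5.2
position: [0.4464, -0.3261, 0.0126]
ee_rot: [0.869, 3.017, 0.0]
force: [-0.0, 1.6, 8.3]
width: 0.673
gripper_force: 20.0
```

{"method": "jog_arm", "body": {"motion": [[[0,0,-0.015,0,0,0,1],[0,0,-0.045,0,0,0,1],[0,0,-0.085,0,0,0,1],[0,0,-0.125,0,0,0,1],[0,0.03,-0.15,0,0,0.1,1],[0,0.07,-0.157,0,0,0.22,1],[0,0.11,-0.157,0,0,0.34,1],[0,0.15,-0.157,0,0,0.46,1],[0,0.19,-0.157,0,0,0.58,1],[0,0.2,-0.157,0,0,0.6,1]]]}}

```text
clock: 6.03
position: [0.5558, -0.1484, 0.168]
ee_rot: [-1.721, -2.627, -0.005]
force: [-0.0, 1.5, -1.8]
width: 0.672
gripper_force: 20.0
```

Run:
```python
from h import *
print(observe()["width"],observe()["force"])
im=get_image("wrist"); P=camera_params("wrist"); save("w2.png",im)
for s in silhouettes("keeper","wrist")[:2]:
    print(s["p"],s["pixel"],s["mask"].sum(),fit(KEEP,(.609,-.0475,.212),[("wrist",P,s["mask"])]))
to([.609,-.0475,.12],12.2)
```

```text
0.6715308466687434 [-0.02494994  1.48761571 -1.83382561]
0.86 [426.4, 136.3] 35413 (array([ 0.609 , -0.0471,  0.2151]), np.float64(0.958))
t 6.13 pos [ 0.5537 -0.1523  0.168 ] yaw 23.81 -> shift [0.0735 0.0929 0.0481] turn [-0.    -0.001  0.203]
```

View pics/w2.png

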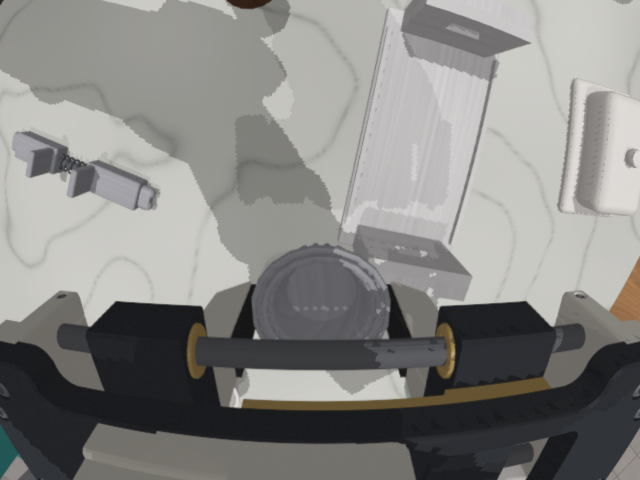

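The picture shows both tins held nested at (320,300) and the keeper at about (425,140). The fit gives (0.609, -0.047) with yaw 0.213. I place them.

{"method": "jog_arm", "body": {"motion": [[[0.025,0.031,0,0,0,0.1,1],[0.05,0.062,0,0,0,0.203,1],[0.0735,0.093,0,0,0,0.203,1],[0.0735,0.093,0.01,0,0,0.203,1],[0.0735,0.093,0.05,0,0,0.203,1],[0.0735,0.093,0.09,0,0,0.203,1],[0.0735,0.093,0.12,0,0,0.203,1],[0.0735,0.093,0.134,0,0,0.203,1],[0.0735,0.093,0.139,0,0,0.203,1],[0.0735,0.093,0.141,0,0,0.203,1]]]}}

```text
clock: 6.97
position: [0.608, -0.0531, 0.0278]
ee_rot: [-1.981, -2.438, 0.001]
force: [0.1, -0.2, -1.5]
width: 0.669
gripper_force: 20.0
```

Run:
```python
from h import *
print(observe()["width"],observe()["force"])
to([.609,-.0473,.0225],12.2)
```

```text
0.669142008987333 [ 0.05809531 -0.23476063 -1.51441351]
t 6.97 pos [ 0.608  -0.0531  0.0278] yaw 11.81 -> shift [0.0055 0.0022 0.0053] turn [-0.     0.    -0.007]
```

{"method": "jog_arm", "body": {"motion": [[[0.002,0.001,0.0,0,0,0,1],[0.004,0.001,0.001,0,0,0,1],[0.004,0.001,0.002,0,0,0,1],[0.004,0.001,0.003,0,0,0,1]]]}}

```text
clock: 7.3
position: [0.6091, -0.0476, 0.0258]
ee_rot: [1.978, 2.439, 0.002]
force: [-0.1, -1.6, -1.5]
width: 0.675
gripper_force: 20.0
```

{"method": "jog_arm", "body": {"motion": [[[0,0,0.001,0,0,0,1],[0,0,0.002,0,0,0,1],[0,0,0.003,0,0,0,1],[0,0,0.003,0,0,0,1]]]}}

```text
clock: 7.63
position: [0.6085, -0.048, 0.0226]
ee_rot: [1.98, 2.439, 0.002]
force: [-3.0, 2.1, 9.2]
width: 0.674
gripper_force: 20.0
```

{"method": "jog_arm", "body": {"motion": [[[0,0,-0.0005,0,0,0,-0.6],[0,0,-0.0005,0,0,0,-0.7],[0,0,-0.0005,0,0,0,-0.8],[0,0,-0.001,0,0,0,-0.8],[0,0,-0.015,0,0,0,-0.8],[0,0,-0.045,0,0,0,-0.8],[0,0,-0.085,0,0,0,-1],[0,0,-0.125,0,0,0,-1],[0,0,-0.165,0,0,0,-1],[0,0,-0.185,0,0,0,-1]]]}}

```text
clock: 8.47
position: [0.6096, -0.0494, 0.2125]
ee_rot: [1.979, 2.434, 0.005]
force: [1.5, -0.3, -0.0]
width: 0.997
gripper_force: 0.0
```

Run:
```python
from h import *
im=get_image("wrist"); P=camera_params("wrist"); save("w3.png",im)
V=[("wrist",P,silhouettes("keeper","wrist")[0]["mask"]|silhouettes("tin","wrist")[0]["mask"]|silhouettes("tin_in","wrist")[0]["mask"])]
print(fit(KEEP,(.609,-.0475,.212),V))
for q,z in(("tin",.034),("tin_in",.040)):
    for s in silhouettes(q,"wrist")[:2]:
        pts=max(cv2.findContours(s["mask"].astype(np.uint8),0,1)[0],key=len)[:,0]
        cc,r=cv2.minEnclosingCircle(np.array([at_z("wrist",p,z,P)[:2] for p in pts],np.float32))
        print(q,round(s["p"],2),s["pixel"],np.round(cc,4),round(r,4))
to([.42,.337,.22],105)
```

```text
(array([ 0.6113, -0.0475,  0.2129]), np.float64(0.971))
tin 0.9 [318.0, 230.1] [ 0.6106 -0.0481] 0.0322
tin_in 0.97 [319.6, 208.2] [ 0.6105 -0.0446] 0.0266
t 8.77 pos [ 0.6076 -0.0477  0.2059] yaw 11.86 -> shift [ 0.415  -0.1045 -0.0137] turn [-2.000e-03  1.000e-03  1.516e+00]
```

View pics/w3.png

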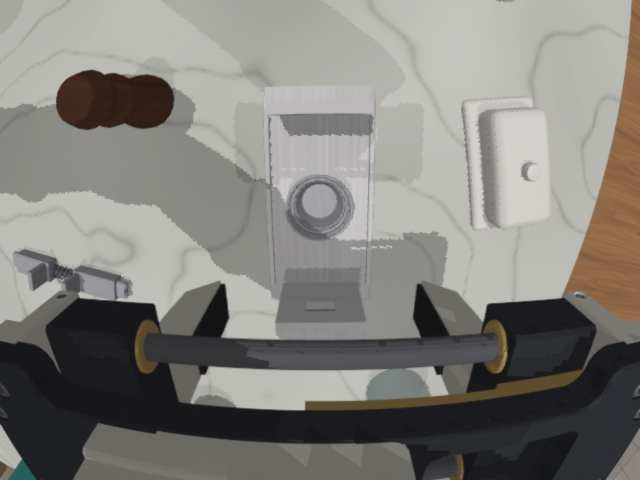

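The tins stand nested and upright at (319,208), centred in the keeper. Next is the bar.

{"method": "jog_arm", "body": {"motion": [[[0.03,-0.008,-0.014,0,0,-0.12,-1],[0.07,-0.018,-0.014,0,0,-0.24,-1],[0.11,-0.028,-0.014,0,0,-0.36,-1],[0.15,-0.038,-0.014,0,0,-0.48,-1],[0.19,-0.048,-0.014,0,0,-0.6,-1],[0.23,-0.058,-0.014,0,0,-0.72,-1],[0.27,-0.068,-0.014,0,0,-0.84,-1],[0.31,-0.078,-0.014,0,0,-0.96,-1],[0.34,-0.086,-0.014,0,0,-1.08,-1],[0.36,-0.091,-0.014,0,0,-1.2,-1]]]}}

```text
clock: 9.6
position: [0.4421, 0.289, 0.2194]
ee_rot: [-0.241, -3.13, 0.002]
force: [0.8, -0.3, -1.1]
width: 0.998
gripper_force: 0.0
```

Run:
```python
from h import *
to([.42,.337,.22],105)
```

```text
t 9.6 pos [0.4421 0.289  0.2194] yaw 81.2 -> shift [ 0.0292  0.0441 -0.0006] turn [-0.001 -0.003 -0.415]
```

{"method": "jog_arm", "body": {"motion": [[[0.028,0.044,0,0,0,-0.12,-1],[0.028,0.044,0.02,0,0,-0.24,-1],[0.028,0.044,0.04,0,0,-0.36,-1],[0.028,0.044,0.04,0,0,-0.42,-1],[0.028,0.044,0.04,0,0,-0.42,-1]]]}}

```text
clock: 10.02
position: [0.4234, 0.3327, 0.1785]
ee_rot: [0.406, -3.112, 0.005]
force: [-1.0, 0.3, 0.5]
width: 0.998
gripper_force: 0.0
```

Run:
```python
from h import *
im=get_image("wrist"); P=camera_params("wrist")
ss=silhouettes("bar","wrist")
for s in ss: print(round(s["p"],2),s["pixel"],s["mask"].sum())
s=min(ss,key=lambda s:np.hypot(*(at_z("wrist",s["pixel"],.02,P)[:2]-[.42,.337])))
x,v=fit(BAR,(.42,.336,.25),[("wrist",P,s["mask"])]);print(x,v)
im=im.copy(); c=cv2.findContours(render(BAR,x,"wrist",P).astype(np.uint8),0,1)[0]; cv2.drawContours(im,c,-1,(255,0,0),1)
c=cv2.findContours(s["mask"].astype(np.uint8),0,1)[0]; cv2.drawContours(im,c,-1,(0,255,0),1)
save("w4.png",im)
to([x[0],x[1],.12],90+np.degrees(x[2]))
```

```text
0.93 [252.9, 15.2] 5038
0.82 [325.7, 216.4] 6161
0.29 [23.6, 275.1] 4092
[0.4217 0.3374 0.2426] 0.908
t 10.12 pos [0.4247 0.3331 0.1802] yaw 104.5 -> shift [0.0018 0.005  0.0602] turn [-0.001 -0.001  0.01 ]
```

View pics/w4.png

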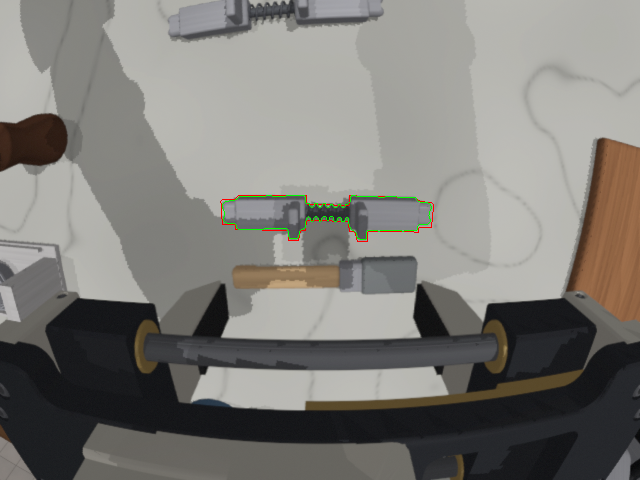

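The overlay fits the bar at (326,215) well, with the brush below it at (325,275), clear of the fingers. I descend and check before closing.

{"method": "jog_arm", "body": {"motion": [[[0.0018,0.005,0.04,0,0,0.01,-1],[0.0018,0.005,0.08,0,0,0.01,-1],[0.0018,0.005,0.115,0,0,0.01,-1],[0.0018,0.005,0.14,0,0,0.01,-1],[0.0018,0.005,0.15,0,0,0.01,-1],[0.0018,0.005,0.155,0,0,0.01,-1],[0.0018,0.005,0.155,0,0,0.01,-1],[0.0018,0.005,0.155,0,0,0.01,-1]]]}}

```text
clock: 10.78
position: [0.4228, 0.3385, 0.027]
ee_rot: [-0.384, 3.116, 0.002]
force: [-0.5, 0.0, 0.7]
width: 0.999
gripper_force: 0.0
```

Run:
```python
from h import *
to([.4217,.3374,.025],103.9)
```

```text
t 10.78 pos [0.4228 0.3385 0.027 ] yaw 104.05 -> shift [ 0.0013 -0.0008  0.002 ] turn [0.001 0.002 0.003]
```

{"method": "jog_arm", "body": {"motion": [[[0.001,-0.0005,0.001,0,0,0,0.2],[0.001,-0.0005,0.001,0,0,0,1],[0.001,-0.0005,0.001,0,0,0,1],[0.001,-0.0005,0.001,0,0,0,1],[0.001,-0.0005,0.001,0,0,0,1],[0.001,-0.0005,0.001,0,0,0,1],[0.001,-0.0005,0.001,0,0,0,1],[0.001,-0.0005,0.001,0,0,0,1],[0.001,-0.0005,0.001,0,0,0,1],[0.001,-0.0005,0.001,0,0,0,1]]], "force": 45}}

```text
clock: 11.62
position: [0.4215, 0.3377, 0.0252]
ee_rot: [-0.385, 3.117, 0.001]
force: [0.4, 0.7, 6.0]
width: 0.342
gripper_force: 44.9
```

{"method": "jog_arm", "body": {"motion": [[[0,0,0,0,0,0,1],[0,0,0,0,0,0,1],[0,0,0,0,0,0,1],[0,0,0,0,0,0,1]]]}}

```text
clock: 11.95
position: [0.4215, 0.3377, 0.0252]
ee_rot: [-0.385, 3.117, 0.001]
force: [0.3, -0.4, 6.2]
width: 0.343
gripper_force: 44.9
```

{"method": "jog_arm", "body": {"motion": [[[0,0,-0.02,0,0,0,1],[0,0,-0.05,0,0,0,1],[0,0,-0.09,0,0,0,1],[-0.006,-0.03,-0.125,0,0,0.01,1],[-0.014,-0.065,-0.145,0,0,0.02,1],[-0.022,-0.104,-0.15,0,0,0.03,1],[-0.03,-0.143,-0.15,0,0,0.03,1],[-0.038,-0.182,-0.15,0,0,0.03,1],[-0.045,-0.21,-0.15,0,0,0.03,1],[-0.045,-0.21,-0.15,0,0,0.03,1]]]}}

```text
clock: 12.78
position: [0.5181, 0.137, 0.1751]
ee_rot: [-0.325, 3.123, -0.005]
force: [0.2, 0.8, -1.9]
width: 0.341
gripper_force: 44.9
```

{"method": "jog_arm", "body": {"motion": [[[-0.009,-0.039,0,0,0,0,1],[-0.018,-0.078,0,0,0,0,1],[-0.026,-0.117,0,0,0,0,1],[-0.034,-0.155,0,0,0,0,1],[-0.04,-0.19,0,0,0,0,1],[-0.044,-0.209,0,0,0,0,1],[-0.044,-0.209,0,0,0,0,1],[-0.044,-0.209,0,0,0,0,1]]]}}

```text
clock: 13.45
position: [0.6031, -0.0514, 0.174]
ee_rot: [0.334, -3.122, 0.0]
force: [-0.2, 0.5, -2.0]
width: 0.345
gripper_force: 44.9
```

```bash
cat >> h.py <<'E'
BSQ=[b+np.array([0,-np.sign(b[:,1].mean())*.016,0]) for b in BAR[:-1]]
E
python3 - <<'E'
from h import *
s=observe(); im=get_image("wrist").copy(); P=camera_params("wrist")
p=s["position"]
for q,B,x0,z in(("bar",BSQ,(p[0],p[1],.214),p[2]-.025),("keeper",KEEP,(.61,-.0475,.213),0.)):
    for k in silhouettes(q,"wrist")[:2]:
        m=k["mask"]; x,v=fit(B,x0,[("wrist",P,m)],z); print(q,round(k["p"],2),k["pixel"],m.sum(),x,v)
        cv2.drawContours(im,cv2.findContours(render(B,x,"wrist",P,z).astype(np.uint8),0,1)[0],-1,(255,0,0),1)
        cv2.drawContours(im,cv2.findContours(m.astype(np.uint8),0,1)[0],-1,(0,255,0),1)
save("w5.png",im); print(s["force"],s["width"])
to([.610,-.0475,.15],102.2)
E
```

```text
bar 0.73 [323.4, 281.4] 14182 [ 0.6022 -0.0504  0.2208] 0.695
bar 0.33 [331.4, 231.7] 2982 [ 0.6386 -0.0488  1.6471] 0.204
keeper 0.77 [323.3, 190.6] 23184 [ 0.6078 -0.0459  0.214 ] 0.663
keeper 0.24 [319.5, 279.2] 14085 [ 0.6749 -0.0348  0.2166] 0.43
[-0.20718789  0.53086406 -2.01364114] 0.34452693157618486
t 13.6 pos [ 0.603  -0.0482  0.1742] yaw 102.5 -> shift [-0.007  -0.0008  0.0242] turn [ 0.001 -0.001  0.005]
```

View pics/w5.png

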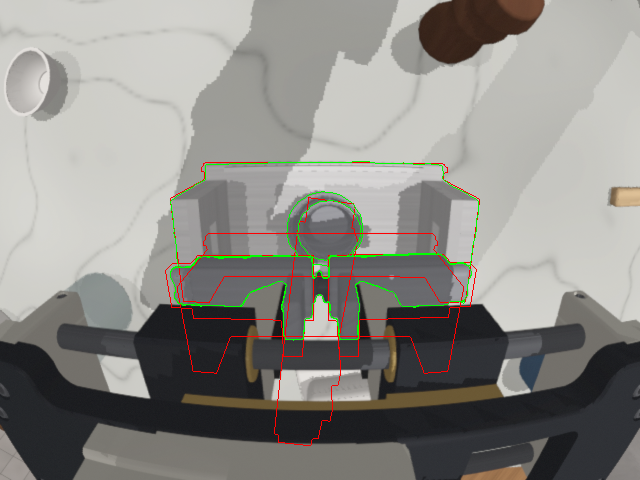

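The bar sits level in the fingers at (320,281), the tins are at (325,228), and the keeper is behind them. Both fits are spoilt by occlusion, so I refit using only the unoccluded region.

```bash
cat >> h.py <<'E'
def roifit(B,x0,P,m,roi,z):
    from scipy.optimize import minimize
    def cost(x):
        r=render(B,x,"wrist",P,z); return -((r&m&roi).sum()/((r|m)&roi).sum())
    r=minimize(cost,x0,method="Nelder-Mead",options=dict(initial_simplex=np.array(x0)+np.array([[0,0,0],[.006,0,0],[0,.006,0],[0,0,.03]]),xatol=1e-4,fatol=1e-5,maxiter=200)); return np.round(r.x,4),round(-r.fun,3)
def relook():
    s=observe(); get_image("wrist"); P=camera_params("wrist"); p=s["position"]
    g=lambda q: silhouettes(q,"wrist")[0]["mask"]
    b=g("bar"); k=g("keeper")
    rows=np.arange(480)[:,None]; cols=np.arange(640)[None,:]
    top=np.argwhere(b)[:,0].min()
    rb=(rows<300)&((cols<245)|(cols>395)|(rows<272)); kk=k|g("tin")|g("tin_in")
    rk=(rows<top-2)&(cols>=0)
    m=R.from_rotvec(s["ee_rot"]).as_matrix(); y=np.arctan2(m[1,1],m[0,1])
    xb,vb=roifit(BSQ,(p[0],p[1],y-np.pi/2),P,b,rb,p[2]-.0252)
    xk,vk=roifit(KEEP,(.61,-.0475,.213),P,kk,rk,0.)
    f=lambda d:np.round(m[:2,:2].T@d,4)
    print("tcp",np.round(p,4),"yaw",round(y-np.pi/2,4),"bar",xb,vb,"keeper",xk,vk)
    print("bar-tcp tool",f(xb[:2]-p[:2]),"keeper-bar tool",f(xk[:2]-xb[:2]),"keeper-tcp tool",f(xk[:2]-p[:2]))
E
python3 - <<'E'
from h import *
relook()
E
```

```text
tcp [ 0.603  -0.0482  0.1742] yaw 0.2181 bar [ 0.6034 -0.049   0.2334] 0.941 keeper [ 0.6094 -0.0478  0.2104] 0.978
bar-tcp tool [-0.0002 -0.0009] keeper-bar tool [-0.0061 -0.0001] keeper-tcp tool [-0.0063 -0.001 ]
```

{"method": "jog_arm", "body": {"motion": [[[-0.004,-0.001,0.01,0,0,0.006,1],[-0.0067,-0.001,0.025,0,0,0.006,1],[-0.0067,-0.001,0.038,0,0,0.006,1],[-0.0067,-0.001,0.044,0,0,0.006,1],[-0.0067,-0.001,0.044,0,0,0.006,1],[-0.0067,-0.001,0.044,0,0,0.006,1],[-0.0067,-0.001,0.044,0,0,0.006,1]]]}}

```text
clock: 14.43
position: [0.6108, -0.0499, 0.1313]
ee_rot: [-0.329, 3.123, -0.0]
force: [0.7, 0.3, -1.3]
width: 0.34
gripper_force: 44.9
```

Run:
```python
from h import *
relook()
save("w6.png",get_image("wrist"))
to([.6097,-.0476,.0772],90+np.degrees(.2125))
```

```text
tcp [ 0.6108 -0.0499  0.1313] yaw 0.2099 bar [ 0.6113 -0.0509  0.2196] 0.933 keeper [ 0.6086 -0.0478  0.2151] 0.979
bar-tcp tool [-0.0003 -0.0011] keeper-bar tool [0.002  0.0036] keeper-tcp tool [0.0017 0.0025]
t 14.73 pos [ 0.6105 -0.0496  0.1311] yaw 102.04 -> shift [0.0004 0.0022 0.0539] turn [ 0.     0.001 -0.002]
```

View pics/w6.png

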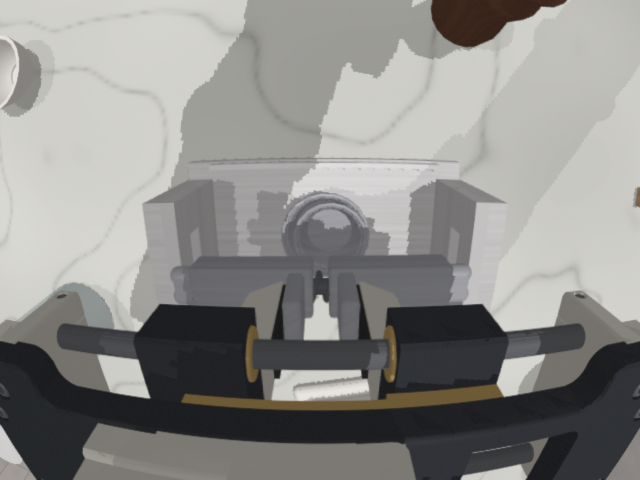

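The bar at (320,270) is above the gap between the cheeks, with clearance at both ends. I lower it with a small y correction.

{"method": "jog_arm", "body": {"motion": [[[0.001,0.0025,0,0,0,-0.002,1],[0.001,0.0025,0.004,0,0,-0.002,1],[0.001,0.0025,0.012,0,0,-0.002,1],[0.001,0.0025,0.02,0,0,-0.002,1],[0.001,0.0025,0.028,0,0,-0.002,1],[0.001,0.0025,0.036,0,0,-0.002,1],[0.001,0.0025,0.044,0,0,-0.002,1],[0.001,0.0025,0.05,0,0,-0.002,1],[0.001,0.0025,0.053,0,0,-0.002,1],[0.001,0.0025,0.053,0,0,-0.002,1]]]}}

```text
clock: 15.57
position: [0.6083, -0.0474, 0.0768]
ee_rot: [0.332, -3.123, -0.0]
force: [-0.1, 0.6, -2.7]
width: 0.342
gripper_force: 44.9
```

Run:
```python
from h import *
relook()
to([.6097,-.0476,.0772],90+np.degrees(.2125)); print(observe()["force"])
im=get_image("scene"); save("s7.png",cv2.resize(im[210:350,270:410],None,fx=4,fy=4,interpolation=cv2.INTER_CUBIC))
```

```text
tcp [ 0.6083 -0.0474  0.0768] yaw 0.212 bar [ 0.6092 -0.0486  0.2209] 0.945 keeper [ 0.6092 -0.0481  0.2166] 0.972
bar-tcp tool [-0.0006 -0.0013] keeper-bar tool [-0.0001  0.0005] keeper-tcp tool [-0.0007 -0.0008]
t 15.82 pos [ 0.6092 -0.0475  0.0782] yaw 102.15 -> shift [-0.0005 -0.0002  0.001 ] turn [-0.     0.001 -0.   ]
[ 0.25334036  0.38586894 -2.43026045]
```

View pics/s7.png

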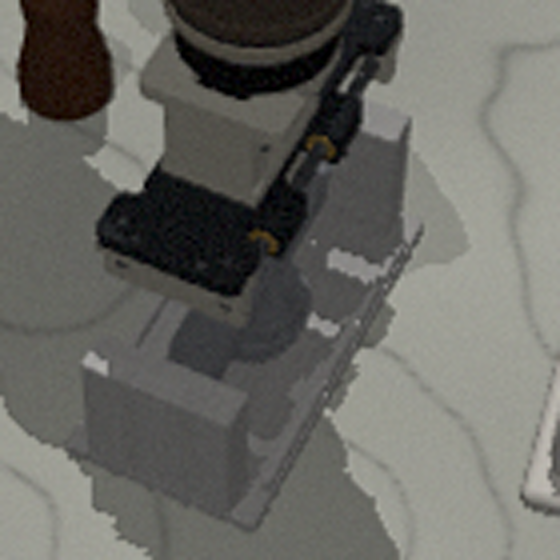

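The bar is aligned with the keeper to about 0.5 mm at the right height, with no contact force. I let it spring out gradually.

{"method": "jog_arm", "body": {"motion": [[[0,0,0.0005,0,0,0,0.25],[0,0,0.0005,0,0,0,0.2],[0,0,0.0005,0,0,0,0.15],[0,0,0.0005,0,0,0,0.1],[0,0,0.0005,0,0,0,0.05],[0,0,0.0005,0,0,0,0.0],[0,0,0.0005,0,0,0,-0.05],[0,0,0.0005,0,0,0,-0.1],[0,0,0.0005,0,0,0,-0.15],[0,0,0.0005,0,0,0,-0.2]]]}}

```text
clock: 16.7
position: [0.6088, -0.0474, 0.0772]
ee_rot: [-0.333, 3.124, 0.0]
force: [-0.0, 0.5, -1.7]
width: 0.589
gripper_force: 8.0
```

{"method": "jog_arm", "body": {"motion": [[[0,0,0,0,0,0,-0.23],[0,0,0,0,0,0,-0.26],[0,0,0,0,0,0,-0.29],[0,0,0,0,0,0,-0.32],[0,0,0,0,0,0,-0.35],[0,0,0,0,0,0,-0.4],[0,0,0,0,0,0,-0.5],[0,0,0,0,0,0,-0.6],[0,0,0,0,0,0,-0.7]]]}}

```text
clock: 17.45
position: [0.609, -0.0475, 0.0774]
ee_rot: [-0.332, 3.123, -0.0]
force: [-0.1, -0.8, -0.7]
width: 0.825
gripper_force: 0.0
```

Free of the bar. I retract straight up and check.

{"method": "jog_arm", "body": {"motion": [[[0,0,-0.01,0,0,0,-0.8],[0,0,-0.03,0,0,0,-0.8],[0,0,-0.06,0,0,0,-0.8],[0,0,-0.1,0,0,0,-0.8],[0,0,-0.14,0,0,0,-0.8],[0,0,-0.17,0,0,0,-0.8],[0.03,0,-0.17,0,0,0,-0.8],[0.06,0,-0.17,0,0,0,-0.8],[0.06,0,-0.17,0,0,0,-0.8],[0.06,0,-0.17,0,0,0,-0.8]]]}}

```text
clock: 18.28
position: [0.5491, -0.0606, 0.2484]
ee_rot: [-0.33, 3.123, 0.002]
force: [-0.1, -0.3, -0.5]
width: 0.899
gripper_force: 0.0
```

```bash
python3 - <<'E'
from h import *
get_image("top");im=get_image("wrist").copy(); P=camera_params("wrist")
S=silhouettes("bar","wrist"); s=min(S,key=lambda s:np.hypot(*(at_z("wrist",s["pixel"],.07,P)[:2]-[.609,-.0475])))
BS=[b-np.array([0,np.sign(b[:,1].mean())*.001,0]) for b in BAR]
x,v=fit(BS,(.609,-.0475,.213),[("wrist",P,s["mask"])],.052);print(s["p"],x,v)
save("w8.png",im[60:360,120:520])
for q in("mill","jar","ramekin","brush"): print(q,[np.round(k["pixel"]) for k in silhouettes(q,"top")[:1]])
E
python3 -c "
import cv2;i=cv2.imread('pics/w8.png');cv2.imwrite('pics/w8.png',cv2.resize(i,None,fx=2,fy=2,interpolation=cv2.INTER_CUBIC))"
```

```text
0.81 [ 0.6088 -0.0474  0.2157] 0.821
mill []
jar [array([448., 132.])]
ramekin [array([490., 249.])]
brush [array([138., 271.])]
```

View pics/w8.png

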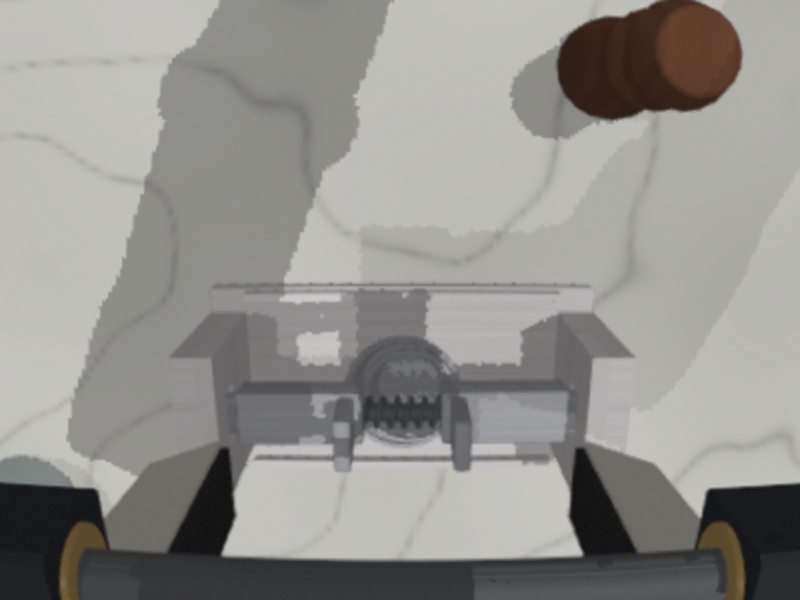

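The picture shows the bar locked between the cheeks, tabs up, with both tongues in their recesses at (235,405) and (570,400). The nested tins are beneath it at (405,385) and the mill is still upright.

```bash
python3 -c "
from cell import *
print(sign_off())"
```

```text
the job is handed in; nothing more can be done
None
```

The nested tins are on the keeper's tray, the sprung bar is locked above them with both ends in their recesses, and the job was handed in at about 18.5 s on the robot's clock.

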